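# Index the round cover plate by three clicks

### The job

Two small indexing heads stand on the bench, each with a bar grip on top: one carries a round aluminium cover plate, the other a square one. Turn the head with the round plate three clicks clockwise, seen from above, to bring the next hole to be drilled under the drill guide, then let go of it. Leave the head with the square plate as it is.

Things in the scene. Friction and masses are not known exactly. Their poses are not given: they have to be found in the camera images.
- round_grip (a point): Centre of the black bar grip on top of the head with the round plate, on its upright turning axis. Bar 50 mm long (own x axis), 14 wide (y, pinch here), 34 tall; its top 17 mm above this point, bench 89 mm below. Under it a 28 mm post, then the bare aluminium disc, 124 mm across, upper face 50 mm below. Fixed 120 mm square base; its low drill-guide arm stays 30 mm below this point.
- round_head (a joint): Turning part (plate, post, bar) with the round plate: the one to turn. Rad, about 0 in the first notch at the start, growing clockwise from above; end stops just before it and just past the 6th click. Notches every 24 deg (0.419 rad) click, taking 0.15 N m at most; let go, it settles in the nearest notch.
- square_grip (a point): Centre of the black bar grip on top of the head with the square plate, on its upright turning axis. Bar 50 mm long (own x axis), 14 wide (y, pinch here), 34 tall; its top 17 mm above this point, bench 89 mm below. Under it a 28 mm post, then the bare aluminium plate, 100 by 100 mm, upper face 50 mm below. Fixed 120 mm square base; its low drill-guide arm stays 30 mm below this point.
- square_head (a joint): The turning part of the indexing head with the square plate, to be left alone. Same notches, same way of counting as round_head.
Things that resemble listed ones, but are neither listed nor needed, are in the scene too. What is shaped like the part that bears square_grip but red is not meant. What is shaped like the part that bears round_grip but green is not meant.

How it is judged:
By the outcome, as a careful person would: the job done as asked, in the order asked, and still so for the second after the job is handed in, with the robot touching nothing.
It also fails if it takes over 29 s, if anything falls off the work surface, if the arm or the gripper's body presses on something with over 40 N, if the wrist force passes 120 N, or if a joint passes its speed limit or range.

### The arm

A 7-joint arm with a two-finger parallel gripper is mounted at the origin on the work surface. World frame = base frame: x ahead of the robot, y to its left, z up, the work surface at z = 0. Lengths are in m, angles in rad, forces in N, time in s.
With the tool pointing down it reaches from about 0.4 to 0.875 m from the base axis. Payload 6.5 kg.
Tool frame: the origin (TCP) lies at the very end of the fingers, on their centre line; the grasp point (between the pads) lies manip.grip_point_offset behind it (manip.grip_point_offset is the distance from the TCP to the grasp point, in m); z points along the fingers, y is the direction in which the jaws open and shut (so a half turn about z gives the same grasp; the last joint's range is limited). The gripper opens to 88 mm and grips with 3 to 60 N. Pads are 18 mm wide; open, the fingers measure 123 mm over their backs; the gripper's body (75 mm by 187 mm) begins 45 mm behind the grasp point.
Start: joints at [1.11, 0.536, -0.004, 1.538, 0.003, 1.067, -0.071], TCP at [0.25, -0.6, 0.239] pointing down, gripper open.
Joint ranges: [-2.7, 2.7], [-0.37, 2.16], [-1.27, 1.26], [0.24, 2.4], [-1.31, 4.45], [0.19, 1.91], [-2.76, 2.76]. Speed limits (rad/s): [2.39, 2.39, 3.14, 3.14, 3.14, 3.14, 3.14].

### API

Orientations are given as a unit quaternion [w, x, y, z].
In Python, from station import manip gives the robot as it stands.
- The arm moves only by the shell command python3 -m handwheel 'ROWS' [FORCE]. ROWS is JSON, a list of rows, each a list of 5 numbers: the shift along the tool's x, y, z in m, then the turn about the tool's z in degrees, then the gripper command: -1 is fully open, 1 is shut, values between are in proportion. A call has 1 to 20 rows; each row is the pose to reach, as a shift and turn from the pose commanded when the call began, along the tool's axes at that moment; what a row does not reach only later rows make up. A row lasts 1/8 s, in which the tool goes at most 62.5 mm and 10.7 degrees, less where a joint would pass 70% of its speed; a pose out of reach is approached as far as the arm can. A call with a gripper value outside its range is refused whole. The fingers move at their own pace and stop on an object; FORCE is the grip in N (left out, the last holds). Time passes only in rows, so rows that repeat a pose let the fingers close. It gives the time, the measured TCP pose, the force and the opening at its end, in the units of the state.
- manip.get_state(): the state, without advancing time (a new reading comes with each control period).
- manip.snapshot(name): name is "scene" or "top" or "wrist"; returns the picture (480x640x3 uint8, red, green, blue); there is no depth.
- manip.camera_model(name): a dict with "camera_matrix" (3x3 intrinsics, pixels), "R" (3x3) and "t" (3): a world point X has camera coordinates R X + t; the wrist camera has in their place "T_tool_cam" (4x4, takes a point from camera to tool coordinates, whose origin is the TCP and whose axes are the flange's). Camera axes: x right, y down, z forward; pixel columns grow to the right and rows downward; lengths in m; the calibration is good to about 2 mm. A picture is of the moment at which its call begins: read the wrist's pose just before it. camera_model takes no time and is no camera call.
- manip.sign_off(): hands the job in, once; it reports no verdict.
The state is a dict: "time_s": time; "joint_pos": joint angles; "qvel": joint speeds; "tau": joint torques, N m; "tcp_pos": TCP position; "ee_rot": TCP orientation; "wrist_force": force on the tool from outside, world axes, zero at the start; "torque": the same for the moment, N m; "opening": finger opening in m.
Only numpy, scipy, OpenCV 4.12 (cv2) and the standard library are available. Lean on these libraries where they do the work, as an engineer would, in place of code of your own. Each camera call takes 0.05 s, during which the arm holds its last target.

## Working session

There is one attempt and no reset: what is moved stays moved. The work goes in short steps, Python scripts to look and compute and a shell command to move; the robot and the scene stay as the last step left them, time stands still between calls to the robot, and variables do not carry over. Pictures are saved under pics/ and viewed, and the job is handed in when it is done.

```bash
ls; mkdir -p pics; python3 - <<'E'
from station import manip
import cv2
s=manip.get_state()
print({k:s[k] for k in('time_s','tcp_pos','ee_rot','opening')}, manip.grip_point_offset)
for n in('scene','top'):
    cv2.imwrite(f'pics/{n}0.png',cv2.cvtColor(manip.snapshot(n),cv2.COLOR_RGB2BGR))
    print(n,manip.camera_model(n))
print(manip.camera_model('wrist'))
E
```

```text
pics
{'time_s': 0.0, 'tcp_pos': array([ 0.24978163, -0.599412  ,  0.23782864]), 'ee_rot': array([-8.60477585e-04,  9.80570706e-01,  1.96163957e-01, -2.29196299e-04]), 'opening': 0.08823623086851283} 0.0187
scene {'camera_matrix': array([[607.21595643,   0.        , 310.72467246],
       [  0.        , 607.21595643, 244.80219163],
       [  0.        ,   0.        ,   1.        ]]), 'R': array([[ 0.06524041,  0.99772367,  0.0170634 ],
       [ 0.7468642 , -0.03748232, -0.66391938],
       [-0.66176851,  0.05605842, -0.74760945]]), 't': array([-0.06995646, -0.22221635,  1.43234226])}
top {'camera_matrix': array([[546.03204906,   0.        , 317.48202317],
       [  0.        , 546.03204906, 242.09223951],
       [  0.        ,   0.        ,   1.        ]]), 'R': array([[ 0.00481203, -0.99990869,  0.01262787],
       [-0.98336501, -0.00702464, -0.18150459],
       [ 0.18157672, -0.0115444 , -0.98330902]]), 't': array([0.02129618, 0.39972787, 0.91838448])}
{'camera_matrix': array([[339.51207356,   0.        , 316.30389095],
       [  0.        , 339.51207356, 236.01055641],
       [  0.        ,   0.        ,   1.        ]]), 'T_tool_cam': array([[ 5.94153291e-04, -9.53172625e-01, -3.02426179e-01,
         7.85781982e-02],
       [ 9.99999553e-01,  7.88678144e-04, -5.21097056e-04,
         3.62004973e-04],
       [ 7.35212366e-04, -3.02425734e-01,  9.53172668e-01,
        -1.45493951e-01],
       [ 0.00000000e+00,  0.00000000e+00,  0.00000000e+00,
         1.00000000e+00]])}
```

View pics/scene0.png

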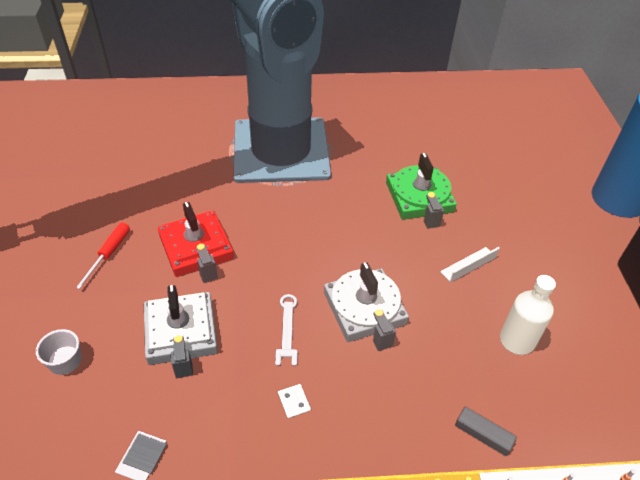

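View pics/top0.png

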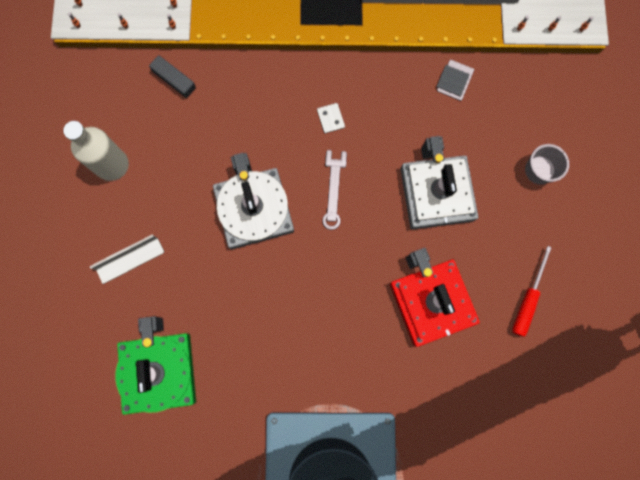

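Scene view: the candidates are the bare round head at (367,297), the bare square one at (180,325), the red square at (195,240) and the green round at (422,188). In the top view they are at (252,205), (440,190), (435,302) and (153,374). I choose the bare aluminium round head, scene (367,297), top (252,205), and check it in a close crop.

```bash
python3 - <<'E'
import cv2,numpy as np
t=cv2.imread('pics/top0.png')[140:260,195:310]; s=cv2.imread('pics/scene0.png')[245:365,310:425]
f=lambda a:cv2.resize(a,None,fx=3.4,fy=3.4,interpolation=cv2.INTER_CUBIC)
cv2.imwrite('pics/crop0.png',np.hstack([f(t),f(s)]))
E
```

```text
(no output)
```

View pics/crop0.png

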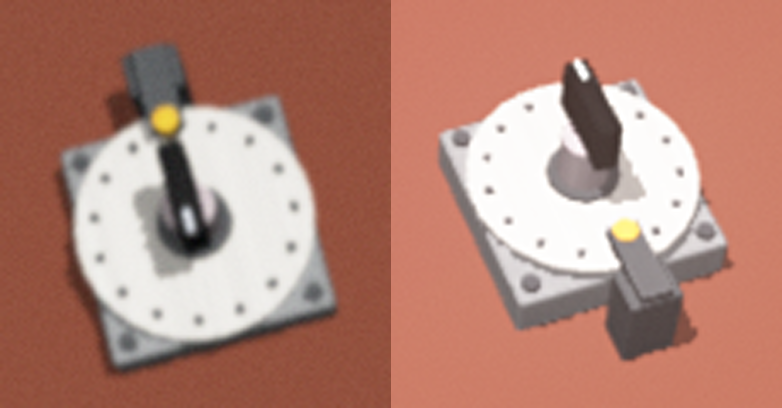

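The crop shows the bare round disc with its black bar (a white mark sits at one end of the bar) and the drill guide at the yellow dot. Now I'll measure it.

```bash
cat > h.py <<'E'
import numpy as np,cv2
from station import manip
def ray(m,uv,z,R=None,t=None):
    R=m['R'] if R is None else R; t=m['t'] if t is None else t
    uv=np.atleast_2d(np.float64(uv)); d=np.c_[uv,np.ones(len(uv))]@np.linalg.inv(m['camera_matrix']).T@R
    c=-R.T@t; return c+d*((z-c[2])/d[:,2])[:,None]
def disc(img,cx,cy,r):
    h=cv2.cvtColor(img,cv2.COLOR_BGR2HSV); m=((h[...,2]>185)&(h[...,1]<45)).astype(np.uint8)
    w=np.zeros_like(m); cv2.circle(w,(cx,cy),r,1,-1); m*=w
    m=cv2.morphologyEx(m,cv2.MORPH_OPEN,np.ones((3,3)))
    c=max(cv2.findContours(m,cv2.RETR_EXTERNAL,cv2.CHAIN_APPROX_NONE)[0],key=cv2.contourArea)
    return cv2.convexHull(c)[:,0]
def bar(img,cx,cy,r,th=55):
    m=(img.max(2)<th).astype(np.uint8); w=np.zeros_like(m); cv2.circle(w,(cx,cy),r,1,-1); m*=w
    cs=cv2.findContours(m,cv2.RETR_EXTERNAL,cv2.CHAIN_APPROX_NONE)[0]
    return max(cs,key=cv2.contourArea)[:,0]
E
python3 - <<'E'
from h import *
for n,(cx,cy),r in(('top',(252,205),42),('scene',(367,297),45)):
    m=manip.camera_model(n); im=cv2.imread(f'pics/{n}0.png')
    d=ray(m,disc(im,cx,cy,r),.039)[:,:2]
    (c,rad)=cv2.minEnclosingCircle(d.astype(np.float32)); 
    e=cv2.fitEllipse(d.astype(np.float32)*1000)
    print(n,'disc',c,rad,e)
    b=bar(im,cx,cy,42); print(cv2.contourArea(b),b.min(0),b.max(0))
    q=cv2.boxPoints(cv2.minAreaRect(b)); print(q.round(1).tolist())
    for z in(.106,.089):print(z,ray(m,q,z)[:,:2].round(4).tolist())
E
```

```text
top disc (0.4650864601135254, 0.139804869890213) 0.06337428092956543 ((465.02899169921875, 139.67617797851562), (123.84424591064453, 124.93917083740234), 149.2025146484375)
89.5 [243 182] [252 202]
[[241.1999969482422, 182.89999389648438], [247.60000610351562, 181.39999389648438], [252.5, 200.89999389648438], [246.10000610351562, 202.5]]
0.106 [[0.485, 0.1507], [0.4879, 0.1403], [0.4547, 0.1314], [0.4519, 0.1417]]
0.089 [[0.4901, 0.153], [0.493, 0.1424], [0.4592, 0.1333], [0.4563, 0.1438]]
scene disc (0.4694322943687439, 0.13459618389606476) 0.07345382124185562 ((468.4587097167969, 135.50376892089844), (131.73501586914062, 142.14285278320312), 41.027618408203125)Traceback (most recent call last):
  File "<stdin>", line 8, in <module>
  File "h.py", line 16, in bar
    return max(cs,key=cv2.contourArea)[:,0]
           ~~~^^^^^^^^^^^^^^^^^^^^^^^^
ValueError: max() iterable argument is empty
```

```bash
python3 -m handwheel '[[0.384,-0.273,0,-60,-1],[0.384,-0.273,0,-60,-1],[0.384,-0.273,0,-60,-1],[0.384,-0.273,0,-60,-1],[0.384,-0.273,0,-60,-1],[0.384,-0.273,0,-60,-1],[0.482,-0.6,0.04,-120,-1],[0.482,-0.6,0.04,-120,-1],[0.482,-0.6,0.04,-120,-1],[0.482,-0.6,0.04,-120,-1],[0.482,-0.6,0.04,-120,-1],[0.482,-0.6,0.04,-172,-1],[0.482,-0.6,0.04,-172,-1],[0.482,-0.6,0.04,-172,-1],[0.482,-0.6,0.04,-172,-1],[0.482,-0.6,0.04,-172,-1],[0.482,-0.6,0.04,-172,-1],[0.482,-0.6,0.04,-172,-1]]'
python3 - <<'E'
from h import *
s=manip.get_state(); im=manip.snapshot('wrist')
cv2.imwrite('pics/wrist1.png',im[...,::-1])
print(s['time_s'],s['tcp_pos'],s['ee_rot'],s['joint_pos'].round(3))
E
```

```text
time_s: 2.35
tcp_pos: [0.4639, 0.139, 0.1984]
ee_rot: [-0.0, -0.127, 0.992, 0.0]
wrist_force: [-0.4, -0.3, 0.5]
opening: 0.0881
2.35 [0.46393301 0.13904372 0.1984253 ] [-3.65010815e-04 -1.26715441e-01  9.91939038e-01  9.74005212e-05] [ 0.345  0.462 -0.909  1.965  0.453  0.931  1.033]
```

View pics/wrist1.png

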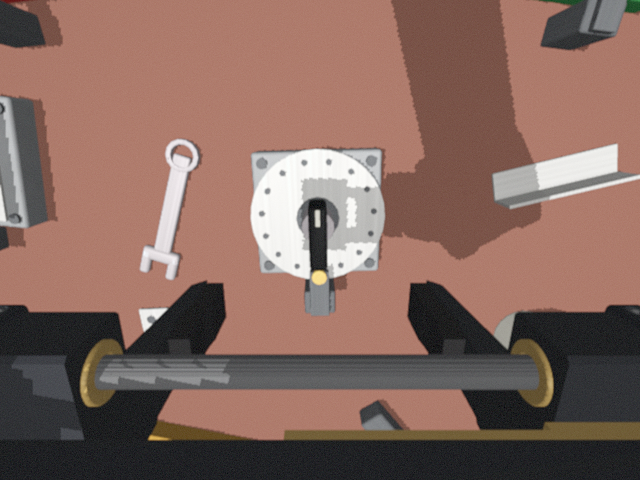

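Wrist view: the disc is centred near (318,214), the bar is nearly vertical at (318,237), and the guide's yellow tip is at (319,278). The fingers straddle the bar line. Next I measure the disc and bar edges.

```bash
cat >> h.py <<'E'
def wristRT(s):
    from scipy.spatial.transform import Rotation as Ro
    m=manip.camera_model('wrist'); w,x,y,z=s['ee_rot']
    T=np.eye(4);T[:3,:3]=Ro.from_quat([x,y,z,w]).as_matrix();T[:3,3]=s['tcp_pos']
    C=np.linalg.inv(T@m['T_tool_cam']); return m,C[:3,:3],C[:3,3],T
E
python3 - <<'E'
from h import *
s=manip.get_state(); m,R,t,T=wristRT(s); im=cv2.imread('pics/wrist1.png')
d=ray(m,disc(im,318,214,66),.039,R,t)[:,:2]
print('disc',cv2.fitEllipse(d.astype(np.float32)*1000))
g=im.max(2)
for v in range(196,276,6): 
    r=g[v,295:342]; k=np.where(r<75)[0]+295
    print(v,k.min() if len(k) else None,k.max() if len(k) else None,g[v,306:332].tolist())
print(np.degrees(np.arctan2(T[1,0],T[0,0])))
cv2.imwrite('pics/crop1.png',cv2.resize(im[140:320,240:400],None,fx=3.3,fy=3.3))
E
```

```text
disc ((464.3291320800781, 140.50534057617188), (121.53028869628906, 125.0191650390625), 105.41246032714844)
196 None None [184, 188, 191, 189, 189, 190, 189, 186, 183, 178, 169, 169, 169, 176, 178, 182, 185, 192, 191, 191, 188, 188, 188, 188, 191, 191]
202 309 325 [95, 92, 86, 49, 18, 25, 17, 26, 23, 28, 26, 28, 22, 28, 23, 24, 24, 22, 27, 57, 90, 103, 96, 96, 108, 132]
208 308 326 [103, 90, 57, 26, 34, 28, 37, 28, 30, 24, 25, 31, 26, 28, 28, 37, 34, 28, 37, 35, 65, 98, 105, 98, 98, 105]
214 308 326 [101, 93, 58, 29, 30, 40, 39, 49, 110, 180, 214, 221, 213, 180, 97, 44, 55, 56, 39, 30, 68, 106, 112, 104, 99, 97]
220 309 325 [175, 162, 96, 33, 34, 44, 46, 39, 87, 166, 214, 219, 217, 195, 109, 46, 44, 52, 34, 45, 95, 156, 175, 177, 174, 163]
226 309 326 [170, 161, 114, 46, 29, 37, 40, 38, 70, 138, 185, 191, 191, 177, 101, 48, 49, 48, 42, 40, 69, 131, 170, 177, 177, 177]
232 309 325 [169, 166, 131, 67, 29, 33, 40, 44, 40, 42, 45, 48, 44, 48, 49, 44, 52, 48, 41, 47, 77, 134, 173, 174, 173, 175]
238 310 325 [165, 169, 143, 80, 22, 32, 32, 38, 45, 48, 47, 41, 49, 44, 49, 43, 46, 45, 39, 38, 76, 136, 172, 177, 177, 187]
244 310 326 [180, 183, 167, 95, 31, 35, 32, 46, 45, 46, 42, 47, 43, 52, 45, 55, 49, 50, 47, 35, 68, 135, 181, 187, 187, 187]
250 310 325 [223, 222, 209, 131, 38, 34, 39, 46, 33, 39, 48, 45, 49, 40, 46, 49, 44, 46, 41, 37, 91, 187, 244, 245, 239, 226]
256 311 325 [244, 243, 234, 176, 83, 29, 41, 44, 44, 35, 40, 47, 40, 40, 39, 50, 47, 50, 35, 30, 85, 189, 244, 246, 244, 244]
262 311 325 [243, 243, 236, 206, 115, 21, 41, 41, 41, 41, 40, 45, 50, 49, 45, 46, 43, 37, 38, 26, 82, 184, 240, 245, 244, 244]
268 312 325 [243, 241, 243, 233, 174, 77, 30, 30, 43, 41, 28, 28, 37, 34, 35, 36, 26, 39, 32, 46, 92, 146, 176, 182, 183, 183]
274 None None [244, 243, 234, 204, 155, 135, 188, 235, 251, 251, 251, 250, 249, 248, 250, 251, 250, 251, 245, 217, 151, 136, 151, 180, 184, 183]
-165.48945079692302
```

View pics/crop1.png

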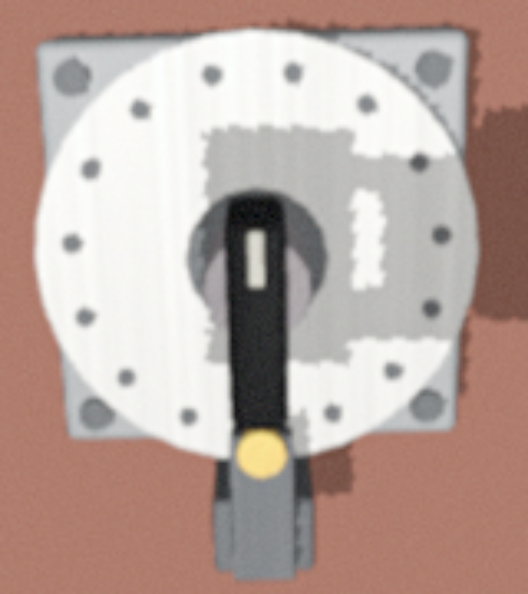

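```bash
python3 - <<'E'
from h import *
s=manip.get_state(); m,R,t,T=wristRT(s)
p=ray(m,[[308.5,208],[326,208],[309.5,232],[325.8,232],[311,262],[325.7,262],[317.3,201],[318.5,271]],.106,R,t)
L=(p-T[:3,3])@T[:3,:3]; print(L.round(4)); 
print('axis in tool', (np.array([.4647,.140,.089])-T[:3,3])@T[:3,:3])
E
```

```text
[[ 0.0239 -0.0057  0.0925]
 [ 0.0239  0.0068  0.0925]
 [ 0.0059 -0.0051  0.0925]
 [ 0.0059  0.0068  0.0925]
 [-0.0177 -0.0041  0.0925]
 [-0.0177  0.007   0.0925]
 [ 0.029   0.0006  0.0925]
 [-0.0251  0.0016  0.0925]]
axis in tool [-0.0009969   0.00069673  0.10948395]
```

```bash
python3 -m handwheel '[[0,0.001,0.05,-1,-1],[0,0.001,0.1,-1,-1],[0,0.001,0.128,-1,-1],[0,0.001,0.128,-1,-1],[0,0.001,0.128,-1,-1],[0,0.001,0.128,-1,1],[0,0.001,0.128,-1,1],[0,0.001,0.128,-1,1],[0,0.001,0.128,-1,1],[0,0.001,0.128,-1,1],[0,0.001,0.128,-1,1],[0,0.001,0.128,-1,1]]' 30
```

```text
time_s: 3.9
tcp_pos: [0.4639, 0.1401, 0.0707]
ee_rot: [-0.0, -0.136, 0.991, -0.0]
wrist_force: [0.1, -0.5, -0.5]
opening: 0.0244
```

```bash
python3 -m handwheel '[[0,0,0,0,1],[0,0,0,0,1],[0,0,0,0,1],[0,0,0,0,1]]' 30
```

```text
time_s: 4.4
tcp_pos: [0.4639, 0.1401, 0.0707]
ee_rot: [-0.0, -0.136, 0.991, -0.0]
wrist_force: [0.6, -0.2, 0.2]
opening: 0.0246
```

The opening stopped at 24.6 mm, not 14, so the fingertips are probably on the post just under the bar. I'll open, raise 8 mm, close again and look.

```bash
python3 -m handwheel '[[0,0,0,0,-0.2],[0,0,0,0,-0.2],[0,0,-0.008,0,-0.2],[0,0,-0.008,0,-0.2],[0,0,-0.008,0,1],[0,0,-0.008,0,1],[0,0,-0.008,0,1],[0,0,-0.008,0,1],[0,0,-0.008,0,1]]' 30
python3 - <<'E'
from h import *
im=manip.snapshot('wrist')
cv2.imwrite('pics/wrist2.png',im[...,::-1])
E
```

```text
time_s: 5.52
tcp_pos: [0.4639, 0.1401, 0.0787]
ee_rot: [-0.0, -0.136, 0.991, -0.0]
wrist_force: [-0.7, -0.2, -0.2]
opening: 0.0137
```

View pics/wrist2.png

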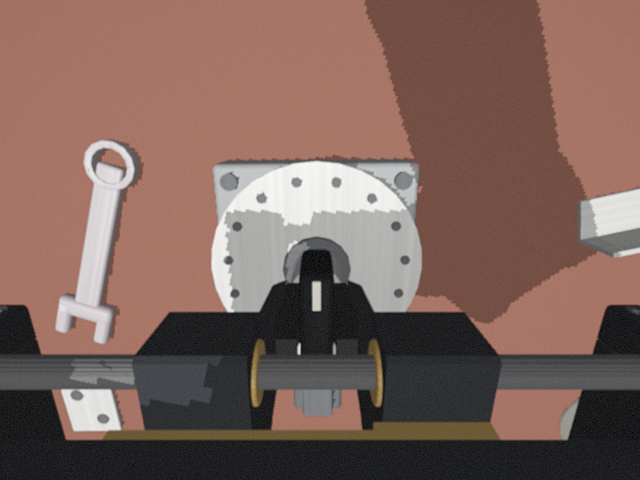

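The pads now hold the 14 mm bar (opening 13.7 mm), with the bar at (318,300) between the fingers. Turning clockwise from above is a positive turn about tool z, which points down.

```bash
python3 -m handwheel '[[0,0,0,6,1],[0,0,0,12,1],[0,0,0,18,1],[0,0,0,24,1],[0,0,0,30,1],[0,0,0,36,1],[0,0,0,42,1],[0,0,0,48,1],[0,0,0,54,1],[0,0,0,60,1],[0,0,0,66,1],[0,0,0,70,1],[0,0,0,72,1],[0,0,0,72,1],[0,0,0,72,1]]' 30
python3 - <<'E'
from h import *
s=manip.get_state();im=manip.snapshot('wrist')
print(s['torque'],s['joint_pos'].round(2)); cv2.imwrite('pics/wrist3.png',im[...,::-1])
E
```

```text
time_s: 7.45
tcp_pos: [0.464, 0.1405, 0.0787]
ee_rot: [0.0, 0.472, 0.882, 0.0]
wrist_force: [2.8, 1.2, -4.6]
opening: 0.014
[ 0.23017648 -0.54892375 -0.01207227] [-0.02  0.56 -0.45  2.05  0.41  0.61 -0.17]
```

View pics/wrist3.png

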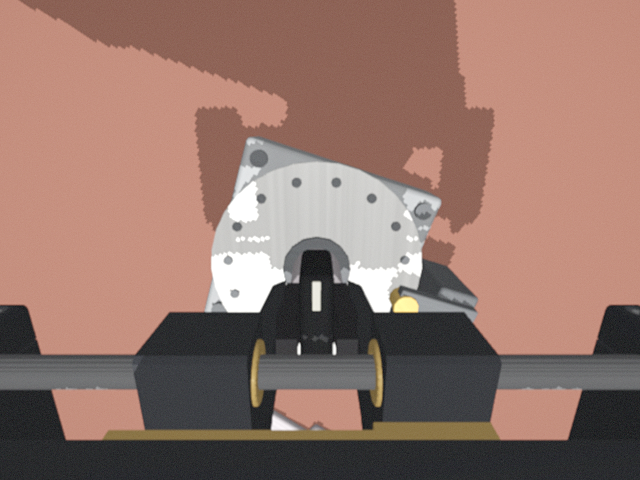

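The bar followed the gripper: the tool turned from 195.6 to 123.7 deg, about 72 deg. Now I release, lift and check.

```bash
python3 -m handwheel '[[0,0,0,0,-1],[0,0,0,0,-1],[0,0,0,0,-1],[0,0,0,0,-1],[0,0,0,0,-1],[0,0,-0.04,0,-1],[0,0,-0.08,0,-1],[0,0,-0.12,0,-1],[0,0,-0.12,0,-1],[0,0,-0.12,0,-1]]'
python3 - <<'E'
from h import *
s=manip.get_state();im=manip.snapshot('wrist')
cv2.imwrite('pics/wrist4.png',im[...,::-1])
m,R,t,T=wristRT(s);print(np.degrees(np.arctan2(T[1,0],T[0,0])))
E
```

```text
time_s: 8.75
tcp_pos: [0.4635, 0.1399, 0.1981]
ee_rot: [-0.0, 0.472, 0.881, -0.0]
wrist_force: [0.6, -0.6, -0.1]
opening: 0.0885
123.61087960360156
```

View pics/wrist4.png

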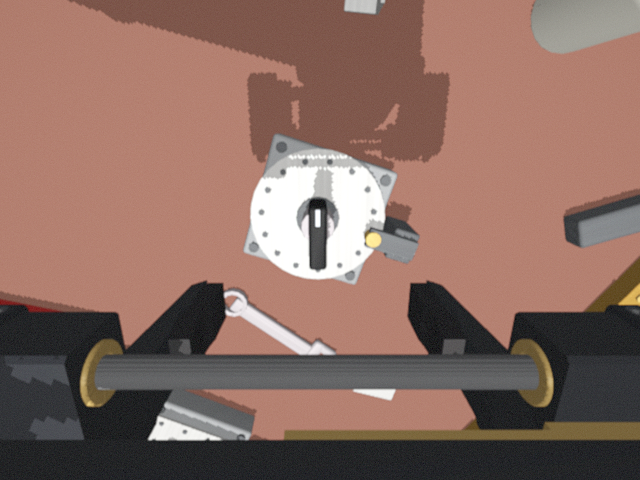

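The wrist view shows the bar at (318,233) upright in the image, released, with the drill guide now at (373,240), so the head turned relative to its base. I'll quantify the turn and compare the square head before and after.

```bash
python3 - <<'E'
from h import *
s=manip.get_state(); m,R,t,T=wristRT(s); im=cv2.imread('pics/wrist4.png'); g=im.max(2)
def mids(im):
    g=im.max(2).astype(float); o=[]
    for v in range(208,262,4):
        k=np.where(g[v,300:338]<75)[0]+300; o.append([(k.min()+k.max())/2,v])
    return o
def ang(im,R,t):
    p=ray(m,mids(im),.106,R,t)[:,:2].astype(np.float32); l=cv2.fitLine(p,cv2.DIST_HUBER,0,.01,.01).ravel(); return np.degrees(np.arctan2(l[1],l[0]))%180
a1=ang(im,R,t)
s0=dict(tcp_pos=[.46393301,.13904372,.1984253],ee_rot=[-3.65e-4,-.126715441,.991939038,9.7e-5])
_,R0,t0,_=wristRT(s0); a0=ang(cv2.imread('pics/wrist1.png'),R0,t0)
print('bar before/after',a0,a1,'cw turn',(a0-a1)%180)
for n in('top','scene'): cv2.imwrite(f'pics/{n}5.png',manip.snapshot(n)[...,::-1])
for n,(x,y) in(('top',(395,125)),('scene',(130,270))):
    a=cv2.imread(f'pics/{n}0.png')[y:y+110,x:x+95];b=cv2.imread(f'pics/{n}5.png')[y:y+110,x:x+95]
    print(n,'square diff',cv2.absdiff(a,b).mean())
a=cv2.imread('pics/scene0.png')[260:370,130:230];b=cv2.imread('pics/scene5.png')[260:370,130:230];c=cv2.imread('pics/scene5.png')[245:355,310:410]
cv2.imwrite('pics/cmp.png',cv2.resize(np.hstack([a,b,c]),None,fx=2.6,fy=2.6))
E
```

```text
bar before/after 16.022741 123.71434 cw turn 72.3084
top square diff 52.49754385964912
scene square diff 7.075821371610846
```

View pics/cmp.png

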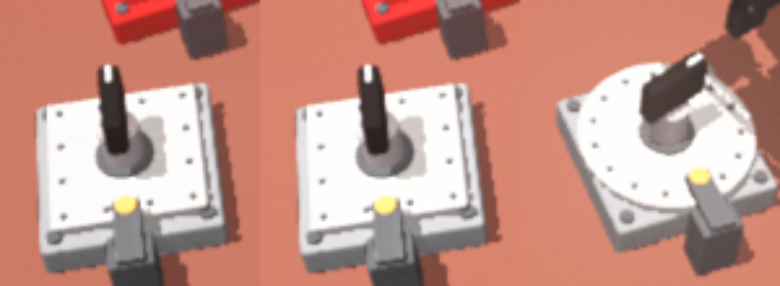

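The square head looks identical before and after (left and middle crops). The round head (right crop) has turned 72.3 deg clockwise, which is three notches, and the gripper is clear. The large top-view difference is probably the arm now covering that region. Handing in.

```bash
python3 -c "
from station import manip
print(manip.sign_off(), manip.get_state()['time_s'])"
```

```text
the job is handed in; nothing more can be done
the job is handed in; nothing more can be done
```

I turned the bare aluminium round head three clicks clockwise, let go of it, lifted the gripper clear and handed the job in at about 9 s.

- **Turn:** after release, the wrist picture put the bar at 72.3° clockwise from its start (three notches are 72°). The gripper itself turned about 72°, and the fingers are open about 9 cm above the bar.
- **First grasp failed:** the fingers stopped at 24.6 mm, not 14 mm, probably on the post just under the bar. I reopened, raised 8 mm and gripped the bar at 13.7 mm. The wrist force read under 1 N after that first close, and nothing appeared to have moved.
- **Square head:** it looks unchanged in the scene camera before and after. The top-camera comparison of it showed a large difference, which I put down to the arm covering that area; I did not view that picture, so this check rests on the scene view alone.
- **Locating the disc:** the top and wrist cameras agreed on its centre to about 1 mm. The scene-camera fit was poor, giving a disc 132–142 mm across when it is 124 mm, so I did not use it.

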